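# Clear the used caps and lift out the cap cassette

### The arm

A 7-joint arm with a two-finger parallel gripper is mounted at the origin on the work surface. World frame = base frame: x ahead of the robot, y to its left, z up, the work surface at z = 0. Lengths are in mm, angles in rad, forces in N, time in s.
With the tool pointing down it reaches from about 425 to 925 mm from the base axis. Payload 6.8 kg.
Tool frame: the origin (TCP) lies at the very end of the fingers, on their centre line; the grasp point (between the pads) lies 19 mm behind it (bot.hold_point_z is the distance from the TCP to the grasp point, in mm); y points along the fingers, x is the direction in which the jaws open and shut, and the axes are right-handed (so a half turn about y gives the same grasp; the last joint's range is limited). The gripper opens to 88 mm and grips with 3 to 60 N. Pads are 20 mm wide; open, the fingers measure 115 mm over their backs; the gripper's body (75 mm by 178 mm) begins 61 mm behind the grasp point.
Start: joints at [1.004, 0.477, 0.022, 1.555, -0.011, 1.109, -0.083], TCP at [298.951, -605.208, 192.864] pointing down, gripper open.
Joint ranges: [-2.96, 2.96], [-0.34, 2.1], [-1.41, 1.46], [0.24, 2.44], [-1.37, 4.51], [0.17, 1.92], [-2.96, 2.96]. Speed limits (rad/s): [2.39, 2.39, 3.14, 3.14, 3.14, 3.14, 3.14].

### API

Orientations are given as a unit quaternion [w, x, y, z].
In Python, from cell import bot gives the robot as it stands.
- The arm moves only by the tool step_arm, never from a script. Its argument "increments" is a list of rows, each a list of 2 entries, a list of its own where there are three numbers: the shift along the world's x, y, z in m, then the turn about the world's z in degrees. A call has exactly 5 rows; each row shifts and turns the commanded pose from where the row before left it; what a row does not reach is not made up. A row lasts 1/12 s, in which the tool goes at most 41.7 mm and 7.16 degrees, less where a joint would pass 70% of its speed; a pose out of reach is approached as far as the arm can. A call is refused whole if a number of a shift passes 0.0417 or a number of a turn 7.16, either way. A call with a gripper value outside its range is refused whole. "gripper" is the opening, from 0 (shut) to 1 (fully open), set as the call begins (left out, the last holds). The fingers move at their own pace and stop on an object; "force" is the grip in N (left out, the last holds). Time passes only in rows, so rows that do not move let the fingers close, or fill a call up. It gives the time, the measured TCP pose, the force and the opening at its end, in the units of the state.
- bot.get_obs(): the state, without advancing time (a new reading comes with each control period).
- bot.grab_frame(name): name is "scene" or "top" or "wrist"; returns the picture (384x512x3 uint8, red, green, blue); there is no depth.
- bot.camera_info(name): a dict with "intrinsics" (3x3 intrinsics, pixels), "position" and "attitude" of the camera in the world. Camera axes: x right, y down, z forward; pixel columns grow to the right and rows downward; lengths in mm; the calibration is good to about 2 mm. A picture is of the moment at which its call begins: read the wrist's pose just before it. camera_info takes no time and is no camera call; for the wrist camera it gives the pose at the moment of the call.
- bot.sign_off(): hands the job in, once; it reports no verdict.
The state is a dict: "t": time; "joints": joint angles; "joint_vel": joint speeds; "effort": joint torques, N m; "tcp_pos": TCP position; "tcp_rot": TCP orientation; "ft_force": force on the tool from outside, world axes, zero at the start; "torque": the same for the moment, N m; "opening": opening from 0.0 (shut) to 1.0 (fully open).
Only numpy, scipy, OpenCV 4.12 (cv2) and the standard library are available. Lean on these libraries where they do the work, as an engineer would, in place of code of your own. Each camera call takes 0.05 s, during which the arm holds its last target. There are 200 camera calls.

### The job

Without touching the used tube caps with the fingers, wipe all five off the uncapping station's steel lane into the grey cassette at its end with the scraper block, and stand the scraper back upright on the bench. Then pinch the cassette's two side catches together and lift it straight up until its underside is well clear above the station, and finish holding it there by the squeezed catches, level, with all the caps in it, ready to be carried to the waste. Leave everything else on the bench where it is.

Things in the scene. Friction and masses are not known exactly. Their poses are not given: they have to be found in the camera images.
- station: Uncapping station, 310 long, fixed on the bench. Origin at the centre of its underside; x runs across its lane, y along the lane towards the cassette, z up. Lane 80 wide (x -40 to 40), its rims and end wall 12 higher than the lane. On its -x side (x -52 to -86, y -155 to 43) six opened tubes stand in a block, tops 93 above the bench; they are part of the station.
- lane_start (a point): Middle of the flat steel lane's closed end, on its upper face, 59 above the bench, at the foot of the end wall (station y -150). The 50 of the lane next to this wall are free of caps.
- lane_edge (a point): Middle of the lane's open edge, on its upper face, 59 above the bench, 193 along the station's y from lane_start. Here the lane drops straight into the cassette. Beyond lies the bay that holds the cassette, 104 long, its side and end walls 62 high.
- cassette_mid (a point): Centre, half-way up, of the grey open cap cassette, a waisted box 88 (x) x 100 (y) x 50 high, walls 2, about 0.16 kg; axes like the station's. Clipped in the bay at the start, rim 3 below the lane. Next to the lane it is open over the lane's whole width for 27 in y, starting 4 beyond the lane's edge; its middle is a narrower waist. It comes out straight up, only while both catches are squeezed.
- catch_near (a joint): Sprung catch on the cassette's -x side: an upright ribbed grey ear, 24 wide (along y), 4 thick, hinged low on the cassette, top 96 above the bench. 0 = sprung out and hooked under the station's strike plate; 0.13 rad = squeezed fully in, ear upright (unhooked from about 0.10). It springs back; about 2 N on its ribs starts it, 5 N squeezes it fully.
- catch_far (a joint): The same catch on the cassette's +x side, mirrored.
- catch_near_pad (a point): Middle of the ribbed outer face of the near catch, where a finger presses, 80 above the bench at the start (ribs 66 to 91 above it). Over these two points the ears measure 63 at rest (67 at their tops) and 46 fully squeezed. Beside the ears a finger has room down to the steel strike plates, 57 above the bench.
- catch_far_pad (a point): The same point on the far catch.
- scraper_mid (a point): Centre, half-way up, of the white scraper block, 66 high, about 0.12 kg, standing on its rubber edge on the bench at the left or right of the station. Foot 68 (its x) x 30 (its y) x 22 high; on it an upright handle 52 (x) x 20 (y), from 22 to 66 above its underside: take it across its 20. It pushes along its y, 68 wide.
- cap1_mid (a point): Centre of a loose red tube cap, 17 diameter, 16 high, mass about 10 g, standing on the lane at the start (all five look alike).
- cap2_mid (a point): Centre of another such cap.
- cap3_mid (a point): Centre of another such cap.
- cap4_mid (a point): Centre of another such cap.
- cap5_mid (a point): Centre of another such cap.
- jar: Specimen jar with a white lid, 65 diameter, 69 high; bystander. Origin at the centre of its underside.
- marker: Marker pen lying on the bench, 128 long, 12 thick; bystander. Origin under its middle, x along it.
- timer: Square white bench timer, 62 x 62 x 22; bystander. Origin at the centre of its underside.
- spray: White spray bottle, 68 diameter, 180 high; bystander. Origin at the centre of its underside.
- tipbox: Pipette tip box, 122 x 84 x 64; bystander. Origin at the centre of its underside.
Mind the look-alikes: they are no part of the job. Leave any yellow look-alike of the part that bears cassette_mid alone.

How it is judged (in metres and radians):
On the way, in this order (a step that is already met when the one before it is completed fails the run):
1. all five caps lie in the cassette, which is still clipped in the bay (x of cap1_mid in the frame of cassette_mid between -0.044 and 0.044 m and y of cap1_mid in the frame of cassette_mid between -0.05 and 0.05 m and z of cap1_mid in the frame of cassette_mid between -0.027 and 0.027 m and x of cap2_mid in the frame of cassette_mid between -0.044 and 0.044 m and y of cap2_mid in the frame of cassette_mid between -0.05 and 0.05 m and z of cap2_mid in the frame of cassette_mid between -0.027 and 0.027 m and x of cap3_mid in the frame of cassette_mid between -0.044 and 0.044 m and y of cap3_mid in the frame of cassette_mid between -0.05 and 0.05 m and z of cap3_mid in the frame of cassette_mid between -0.027 and 0.027 m and x of cap4_mid in the frame of cassette_mid between -0.044 and 0.044 m and y of cap4_mid in the frame of cassette_mid between -0.05 and 0.05 m and z of cap4_mid in the frame of cassette_mid between -0.027 and 0.027 m and x of cap5_mid in the frame of cassette_mid between -0.044 and 0.044 m and y of cap5_mid in the frame of cassette_mid between -0.05 and 0.05 m and z of cap5_mid in the frame of cassette_mid between -0.027 and 0.027 m and height (world z) of cassette_mid below 0.037 m), for 0.2 s.
2. the scraper stands upright on the bench, let go, the cassette still in the bay (height (world z) of scraper_mid below 0.04 m and angle between scraper_mid's own z axis and vertical below 0.2 rad and contact force between the fingers and scraper below 0.1 N and height (world z) of cassette_mid below 0.037 m), for 0.2 s.
At the end, for the whole second after the job is handed in: The cassette hangs still in the fingers by both squeezed catches (over 0.09 rad), centre over 100 mm above the bench, level within 15 degrees, touching nothing but fingers and caps, all five caps inside; the scraper stands upright (0.2 rad) on the bench, let go (height (world z) of cassette_mid above 0.1 m and angle between cassette_mid's own z axis and vertical below 0.26 rad and value of joint each of catch_near, catch_far above 0.09 rad and contact force between the fingers and cassette above 1 N and contact force between cassette and station below 0.05 N and contact force between cassette and scraper below 0.05 N and contact force between cassette and jar below 0.05 N and contact force between cassette and marker below 0.05 N and contact force between cassette and timer below 0.05 N and contact force between cassette and spray below 0.05 N and contact force between cassette and tipbox below 0.05 N and linear speed of cassette below 0.02 m/s and x of cap1_mid in the frame of cassette_mid between -0.044 and 0.044 m and y of cap1_mid in the frame of cassette_mid between -0.05 and 0.05 m and z of cap1_mid in the frame of cassette_mid between -0.027 and 0.027 m and x of cap2_mid in the frame of cassette_mid between -0.044 and 0.044 m and y of cap2_mid in the frame of cassette_mid between -0.05 and 0.05 m and z of cap2_mid in the frame of cassette_mid between -0.027 and 0.027 m and x of cap3_mid in the frame of cassette_mid between -0.044 and 0.044 m and y of cap3_mid in the frame of cassette_mid between -0.05 and 0.05 m and z of cap3_mid in the frame of cassette_mid between -0.027 and 0.027 m and x of cap4_mid in the frame of cassette_mid between -0.044 and 0.044 m and y of cap4_mid in the frame of cassette_mid between -0.05 and 0.05 m and z of cap4_mid in the frame of cassette_mid between -0.027 and 0.027 m and x of cap5_mid in the frame of cassette_mid between -0.044 and 0.044 m and y of cap5_mid in the frame of cassette_mid between -0.05 and 0.05 m and z of cap5_mid in the frame of cassette_mid between -0.027 and 0.027 m and height (world z) of scraper_mid below 0.04 m and angle between scraper_mid's own z axis and vertical below 0.2 rad and contact force between the fingers and scraper below 0.1 N); the arm keeps its last pose, push and grip.
It fails at once if a cap is touched by the fingers (contact force between the fingers and cap1 above 0.3 N or contact force between the fingers and cap2 above 0.3 N or contact force between the fingers and cap3 above 0.3 N or contact force between the fingers and cap4 above 0.3 N or contact force between the fingers and cap5 above 0.3 N).
It fails at once if a bystander is moved by more than 30 mm (distance of any of jar, marker, timer, spray, tipbox from where it was at the start of the episode above 0.03 m).
It also fails if it takes over 72 s, if anything falls off the work surface, if the arm or the gripper's body presses on something with over 40 N, if the wrist force passes 120 N, or if a joint passes its speed limit or range.

## Working session

There is one attempt and no reset: what is moved stays moved. The work goes in short steps, Python scripts to look and compute and a tool call to move; the robot and the scene stay as the last step left them, time stands still between calls to the robot, and variables do not carry over. Pictures are saved under pics/ and viewed, about 8 in all and at most 12, crops included, and the job is handed in when it is done.

Besides the shell and the picture viewer there is one more tool, called after "Emit:" as name(argument=value, ...), one argument or row to a line, values as JSON. step_arm: Moves the arm, as the interface text tells. Its arguments: {"type":"object","properties":{"increments":{"type":"array","items":{"type":"array"}},"gripper":{"type":"number"},"force":{"type":"number"}},"required":["increments"]}

```bash
ls; mkdir -p pics; python3 - <<'E'
from cell import bot
import cv2
o=bot.get_obs();print(o['t'],o['tcp_pos'],o['tcp_rot'],o['opening'])
for n in("scene","top"):
    im=bot.grab_frame(n);cv2.imwrite(f"pics/{n}0.png",im[:,:,::-1])
    print(n,bot.camera_info(n))
a=cv2.imread("pics/top0.png")
E
```

```text
pics
0.0 [ 298.65645567 -604.64582541  191.90570436] [ 0.60089385 -0.60031336  0.37373223 -0.37265891] 0.9984045549077487
scene {'intrinsics': array([[368.62642823,   0.        , 252.6373639 ],
       [  0.        , 368.62642823, 191.72887762],
       [  0.        ,   0.        ,   1.        ]]), 'position': array([1.23182519e+03, 4.02175266e-01, 7.24374883e+02]), 'attitude': array([-0.27318762,  0.63923903,  0.66343051, -0.27677056])}
top {'intrinsics': array([[488.76899957,   0.        , 246.12956108],
       [  0.        , 488.76899957, 188.47600705],
       [  0.        ,   0.        ,   1.        ]]), 'position': array([ 3.20567449e+02, -9.87672341e-01,  1.28712931e+03]), 'attitude': array([-0.0742868 ,  0.71336294, -0.69304562,  0.07268125])}
```

View pics/top0.png

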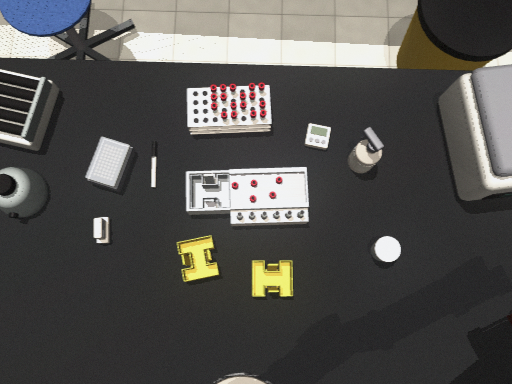

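View pics/scene0.png

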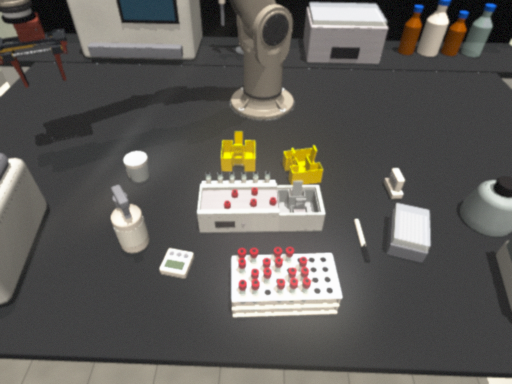

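The top view (up = world +x, left = +y) shows the station at (187-308, 168-222), the grey cassette at (208,190), caps around (235-280,185-198) and the scraper at (101,230). Look-alikes are two yellow cassettes (198,259) and (272,279), plus a rack with red-capped tubes (229,108). The tip box is at (110,162), the marker at (153,165), the timer at (318,136), the spray at (365,157) and the jar at (386,250).

```bash
cat > h.py <<'E'
import numpy as np, cv2
from scipy.spatial.transform import Rotation as R
def rot(q): return R.from_quat([q[1],q[2],q[3],q[0]])
def ray(ci,uv,z):
    """pixels -> points on plane height z (mm)"""
    uv=np.atleast_2d(uv).astype(float); K=ci['intrinsics']
    d=np.c_[uv,np.ones(len(uv))]@np.linalg.inv(K).T
    d=rot(ci['attitude']).apply(d); p=np.array(ci['position'])
    return p+d*((z-p[2])/d[:,2])[:,None]
def proj(ci,P):
    c=rot(ci['attitude']).inv().apply(np.atleast_2d(P)-ci['position'])@ci['intrinsics'].T
    return c[:,:2]/c[:,2:]
def blobs(m,amin):
    n,l,s,c=cv2.connectedComponentsWithStats(m.astype(np.uint8))
    return [(s[i],c[i],l==i) for i in range(1,n) if s[i,4]>=amin]
E
python3 - <<'E'
from cell import bot
from h import *
a=cv2.imread("pics/top0.png");ci=bot.camera_info("top")
h=cv2.cvtColor(a,cv2.COLOR_BGR2HSV)
red=(((h[...,0]<10)|(h[...,0]>170))&(h[...,1]>120)&(h[...,2]>80))
red[:160]=0;red[:,:180]=0;red[:,330:]=0
for s,c,_ in blobs(red,4): print('cap',c.round(1),s[4],ray(ci,c,75)[0].round())
w=(h[...,1]<60)&(h[...,2]>110)
for s,c,m in blobs(w,60):
    if s[0]<80 or s[1]<80 or s[0]>400:continue
    r=cv2.minAreaRect(np.argwhere(m)[:,::-1].astype(np.float32))
    print(s,c.round(1),[np.round(x,1) for x in r],ray(ci,r[0],65)[0].round())
    if s[4]>300: print(ray(ci,cv2.boxPoints(r),66).round())
print(bot.camera_info("wrist"))
o=cv2.resize(a[155:255,80:320],None,fx=3.3,fy=3.3,interpolation=cv2.INTER_CUBIC);cv2.imwrite("pics/crop1.png",o)
E
```

```text
cap [278.6 179.7] 27 [602. -76.  75.]
cap [253.3 182.6] 24 [592. -12.  75.]
cap [234.4 184.8] 24 [585.  36.  75.]
cap [272.2 194.5] 23 [563. -61.  75.]
cap [252.4 198.4] 27 [552. -11.  75.]
[ 186   85   86   50 3019] [227.6 111. ] [array([228.6, 109.2]), array([46.6, 84.4]), np.float64(87.7)] [792.  58.  65.]
[[849. 175.  66.]
 [865. -50.  66.]
 [735. -57.  66.]
 [719. 163.  66.]]
[305 123  26  25 508] [317.5 135.3] [array([317.5, 135.3]), array([23.5, 21.6]), np.float64(11.3)] [ 726. -177.   65.]
[[ 702. -141.   66.]
 [ 761. -152.   66.]
 [ 750. -213.   66.]
 [ 692. -201.   66.]]
[353 127  31  40 581] [368.4 148.8] [array([368.5, 147.5]), array([31.1, 31.1]), np.float64(45.0)] [ 697. -310.   65.]
[[ 695. -252.   66.]
 [ 757. -311.   66.]
 [ 698. -367.   66.]
 [ 638. -308.   66.]]
[  85  136   48   51 1387] [107.1 161.1] [array([108.2, 162.1]), array([33.5, 48.1]), np.float64(21.3)] [638. 364.  65.]
[[593. 422.  66.]
 [714. 388.  66.]
 [683. 304.  66.]
 [563. 340.  66.]]
[151 157   5  30 149] [153.  171.6] [array([153. , 171.5]), array([29.,  4.]), np.float64(90.0)] [616. 246.  65.]

[... 319 characters left out ...]
.]
[[494. 389.  66.]
 [495. 352.  66.]
 [432. 346.  66.]
 [431. 384.  66.]]
[374 236  27  26 557] [387.3 248.6] [array([387. , 248.5]), array([25., 26.]), np.float64(90.0)] [ 436. -350.   65.]
[[ 466. -318.   66.]
 [ 468. -383.   66.]
 [ 406. -381.   66.]
 [ 404. -316.   66.]]
[217 376  49   8 257] [240.9 380.5] [array([241. , 379.5]), array([48.,  7.]), np.float64(-0.0)] [118.   4.  65.]
{'intrinsics': array([[277.99313362,   0.        , 256.98208748],
       [  0.        , 277.99313362, 190.15243066],
       [  0.        ,   0.        ,   1.        ]]), 'position': array([ 370.0044461 , -568.39129722,  383.42049223]), 'attitude': array([ 0.125068  ,  0.83999838, -0.52228641, -0.07731516])}
```

View pics/crop1.png

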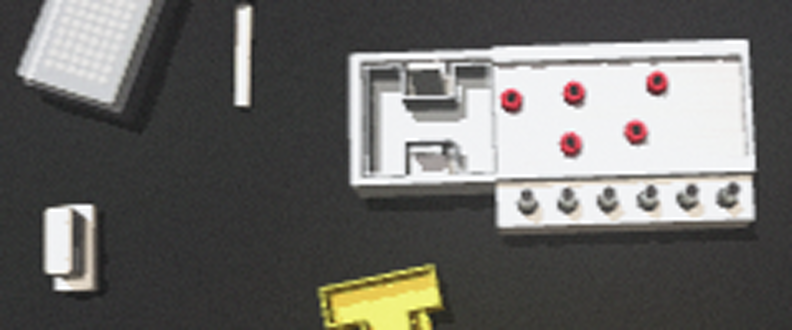

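```bash
python3 - <<'E'
from cell import bot
from h import *
o=bot.get_obs();print(rot(o['tcp_rot']).as_matrix().round(3)); print(rot(bot.camera_info("wrist")['attitude']).as_matrix().round(2))
E
```

```text
[[ 0.443 -0.001  0.897]
 [-0.897  0.001  0.443]
 [-0.002 -1.    -0.   ]]
[[ 0.44 -0.86 -0.26]
 [-0.9  -0.42 -0.13]
 [ 0.    0.29 -0.96]]
```

Emit:
step_arm(
  increments=[
    [[0.011,0.031,0.003],-1.1],
    [[0.011,0.031,0.003],-1.1],
    [[0.011,0.031,0.003],-1.1],
    [[0.011,0.031,0.003],-1.1],
    [[0.011,0.031,0.003],-1.1],
  ],
  gripper=1,
)

```text
t: 0.52
tcp_pos: [354.0, -448.5, 207.5]
tcp_rot: [0.582, -0.582, 0.402, -0.402]
ft_force: [0.5, 0.4, 0.5]
opening: 0.999
```

Emit:
step_arm(
  increments=[
    [[0.011,0.031,0.003],-1.1],
    [[0.011,0.031,0.003],-1.1],
    [[0.011,0.031,0.003],-1.1],
    [[0.011,0.031,0.003],-1.1],
    [[0.011,0.031,0.003],-1.1],
  ],
)

```text
t: 0.93
tcp_pos: [408.9, -293.5, 222.8]
tcp_rot: [-0.562, 0.562, -0.43, 0.429]
ft_force: [1.2, 0.3, -0.2]
opening: 1.0
```

Emit:
step_arm(
  increments=[
    [[0.011,0.031,0.003],-1.1],
    [[0.011,0.031,0.003],-1.1],
    [[0.011,0.031,0.003],-1.1],
    [[0.011,0.031,0.003],-1.1],
    [[0.011,0.031,0.003],-1.1],
  ],
)

```text
t: 1.35
tcp_pos: [463.9, -138.6, 237.9]
tcp_rot: [-0.54, 0.541, -0.456, 0.456]
ft_force: [-0.2, -0.3, -0.9]
opening: 1.0
```

Emit:
step_arm(
  increments=[
    [[0.011,0.031,0.003],-1.1],
    [[0.011,0.031,0.003],-1.1],
    [[0.011,0.031,0.003],-1.1],
    [[0.011,0.031,0.003],-1.1],
    [[0,0,0],0],
  ],
)

```text
t: 1.77
tcp_pos: [509.5, -8.7, 250.4]
tcp_rot: [0.526, -0.524, 0.474, -0.473]
ft_force: [0.1, 0.1, -0.4]
opening: 0.997
```

```bash
python3 - <<'E'
from cell import bot
from h import *
ci=bot.camera_info("wrist");im=bot.grab_frame("wrist")[:,:,::-1].copy();cv2.imwrite("pics/w1.png",im)
import pickle;pickle.dump(ci,open("w1.pkl","wb"));print(ci['position'])
o=bot.get_obs();print(o['t'],o['tcp_pos'],rot(o['tcp_rot']).as_matrix()[:,0],o['joints'].round(2) if hasattr(o['joints'],'round') else o['joints'])
h=cv2.cvtColor(im,cv2.COLOR_BGR2HSV)
red=(((h[...,0]<10)|(h[...,0]>170))&(h[...,1]>120)&(h[...,2]>60))
for s,c,_ in blobs(red,15): print('cap',c.round(1),s[4],ray(ci,c,72)[0].round())
E
```

```text
[ 5.88230998e+02 -8.78103864e-02  4.42019599e+02]
1.8167 [508.56722096 -12.35149512 249.9135883 ] [ 0.10032446 -0.99495397 -0.00126446] [ 0.18  0.17 -0.32  1.86  0.06  1.12 -1.62]
cap [318.8 101.6] 116 [602. -77.  72.]
cap [268.4 104.3] 106 [592. -14.  72.]
cap [230.7 106.1] 106 [585.  34.  72.]
cap [302.1 131.1] 108 [564. -62.  72.]
cap [264.  135.8] 102 [553. -13.  72.]
cap [336.3 224. ] 66 [ 438. -130.   72.]
cap [363.  265.2] 122 [ 376. -183.   72.]
cap [ 16.2 260.9] 63 [330. 338.  72.]
cap [500.8 266.5] 171 [ 395. -391.   72.]
cap [  4.7 271.2] 70 [310. 359.  72.]
```

View pics/w1.png

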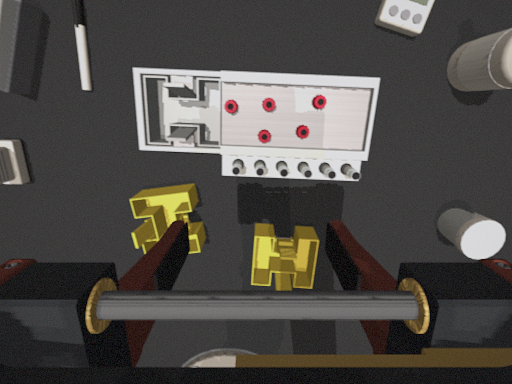

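The wrist view shows the station with the cassette's left bay at (135-220, 69-150), the lane from x=221 to 370, five caps, and the closed end wall at the right. Cap positions agree with the top view within 2 mm. Next, the station's edges.

```bash
python3 - <<'E'
from h import *
import pickle
ci=pickle.load(open("w1.pkl","rb"));im=cv2.imread("pics/w1.png");g=cv2.cvtColor(im,cv2.COLOR_BGR2GRAY).astype(float)
def edge(p,d,n=10,up=True):
    t=np.arange(-n,n+.1,.25);q=np.array(p)[None]+t[:,None]*np.array(d)
    v=cv2.remap(g.astype(np.float32),q[:,0].astype(np.float32)[:,None],q[:,1].astype(np.float32)[:,None],cv2.INTER_LINEAR)[:,0]
    v=cv2.GaussianBlur(v[:,None],(1,9),1.5)[:,0];k=np.argmax(np.gradient(v)*(1 if up else -1));return q[k]
def line(pts,z):
    P=ray(ci,np.array(pts),z)[:,:2].astype(np.float32);vx,vy,x,y=cv2.fitLine(P,cv2.DIST_HUBER,0,.01,.01).ravel()
    r=np.abs((P-[x,y])@[-vy,vx]).max();return np.array([x,y]),np.array([vx,vy]),r
# outer +x rim edge (dark->bright going down)
a,d,r=line([edge((u,74+(u-230)*.033),(0,1)) for u in range(230,370,8)],71);print('far rim',a,np.degrees(np.arctan2(-d[0],d[1])),r)
b,d2,r=line([edge((379-(v-85)*.16,v),(1,0),8,False) for v in range(85,150,6)],71);print('right end',b,d2,np.degrees(np.arctan2(d2[1],d2[0])),r)
c,d3,r=line([edge((135+(v-75)*.05,v),(1,0),8) for v in range(78,145,6)],62);print('left end',c,np.degrees(np.arctan2(d3[1],d3[0])),r)
e,d4,r=line([edge((u,69.5+(u-140)*.03),(0,1)) for u in range(142,216,8)],62);print('far bay',e,np.degrees(np.arctan2(-d4[0],d4[1])),r)
f,d5,r=line([edge((u,149.5+(u-140)*.03),(0,1),8,False) for u in range(142,216,8)],62);print('near bay',f,np.degrees(np.arctan2(-d5[0],d5[1])),r)
yv=np.array([-np.sin(np.radians(3.3)),np.cos(np.radians(3.3))])
print((c-b)@yv)
E
python3 - <<'E'
import cv2
im=cv2.imread("pics/w1.png");cv2.imwrite("pics/w1c.png",cv2.resize(im[55:195,125:390],None,fx=3,fy=3,interpolation=cv2.INTER_CUBIC))
E
```

```text
far rim [632.3153   -43.384357] -176.59677 0.4237393
right end [ 591.95764 -151.33212] [0.9986315  0.05229912] 2.997887 0.16615972
left end [559.79675 158.37433] 3.527656 0.361478
far bay [623.43964 102.62927] -176.33826 8.673662
near bay [518.6258  101.90763] -176.61769 0.37975192
311.0442115863008
```

View pics/w1c.png

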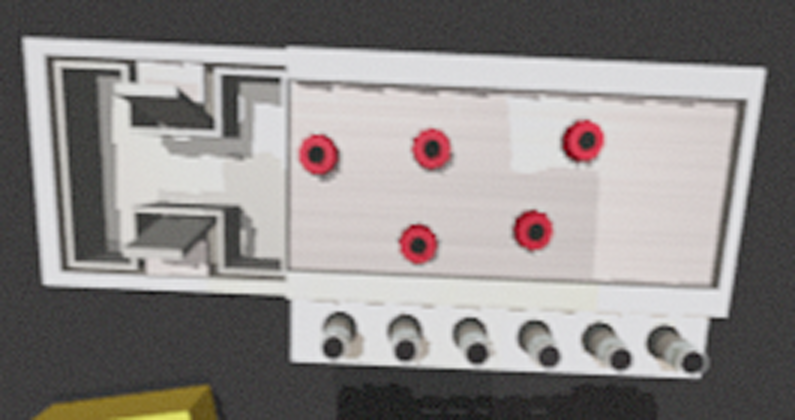

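The station's pose is yaw 3.35°, origin about (577, 3.6), which puts lane_start at (586,-146), the edge at (574.5,46.5) and cassette_mid at (571,98). The 311 length and 105 width fit the given sizes. Now to the scraper.

Emit:
step_arm(
  increments=[
    [[-0.008,0.038,-0.004],0],
    [[-0.008,0.038,-0.004],0],
    [[-0.008,0.038,-0.004],0],
    [[-0.008,0.038,-0.004],0],
    [[-0.008,0.038,-0.004],0],
  ],
)

```text
t: 2.23
tcp_pos: [467.3, 173.5, 229.4]
tcp_rot: [-0.522, 0.523, -0.476, 0.477]
ft_force: [0.8, -0.3, -0.0]
opening: 0.998
```

Emit:
step_arm(
  increments=[
    [[-0.008,0.038,-0.004],0],
    [[-0.008,0.038,-0.004],0],
    [[-0.008,0.038,-0.004],0],
    [[-0.008,0.038,-0.004],0],
    [[-0.008,0.038,-0.004],0],
  ],
)

```text
t: 2.65
tcp_pos: [428.1, 363.7, 209.2]
tcp_rot: [-0.522, 0.523, -0.476, 0.477]
ft_force: [0.6, -0.1, 0.2]
opening: 0.998
```

Emit:
step_arm(
  increments=[
    [[0,0,0],0],
    [[0,0,0],0],
    [[0,0,0],0],
    [[0,0,0],0],
    [[0,0,0],0],
  ],
)

```text
t: 3.07
tcp_pos: [429.1, 361.7, 209.8]
tcp_rot: [-0.522, 0.522, -0.476, 0.477]
ft_force: [0.8, -0.1, 0.6]
opening: 0.999
```

```bash
python3 - <<'E'
from cell import bot
from h import *
ci=bot.camera_info("wrist");im=bot.grab_frame("wrist")[:,:,::-1].copy()
import pickle;pickle.dump(ci,open("w2.pkl","wb"))
o=bot.get_obs();print(o['t'],o['tcp_pos'],rot(o['tcp_rot']).as_matrix()[:,0])
print(proj(ci,[[466,375,66],[470,372,0]]))
h=cv2.cvtColor(im,cv2.COLOR_BGR2HSV);w=(h[...,1]<60)&(h[...,2]>200)
for s,c,m in blobs(w,200): print(s,c)
cv2.imwrite("pics/w2.png",im)
E
```

```text
3.1167 [429.00377601 361.97702003 209.96223966] [ 9.09763845e-02 -9.95852736e-01  7.91212011e-04]
[[248.92088862 142.31422919]
 [252.39372238 133.88581454]]
[   0    0   69   72 1313] [45.70753998 40.45163747]
[ 218    0   83   46 2495] [261.36593186  16.46853707]
[347   0  16  51 445] [354.56179775  24.90337079]
[ 437   17   75  102 2762] [472.7595945   73.91781318]
[492  27  20  15 203] [500.84236453  33.08374384]
[238 112  23  51 982] [247.54480652 136.37169043]
```

View pics/w2.png

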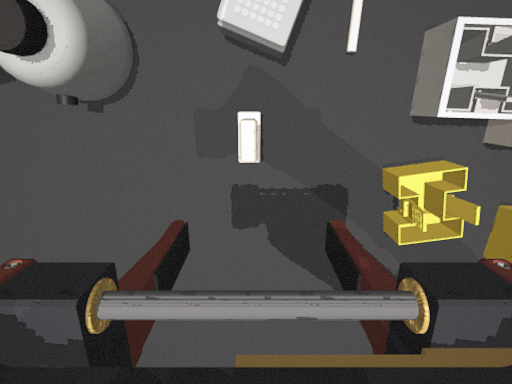

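The scraper stands at (238-261, 112-163), with its handle top at about (240-258, 119-162) inside the foot outline.

```bash
python3 - <<'E'
from h import *
import pickle
ci=pickle.load(open("w2.pkl","rb"));im=cv2.imread("pics/w2.png");h=cv2.cvtColor(im,cv2.COLOR_BGR2HSV)
for th in (100,160,200):
    w=(h[...,1]<60)&(h[...,2]>th);w[:100]=0;w[190:]=0;w[:,:225]=0;w[:,275:]=0
    s,c,m=max(blobs(w,200),key=lambda t:t[0][4]);p=np.argwhere(m)[:,::-1].astype(np.float32)
    r=cv2.minAreaRect(p);P=ray(ci,cv2.boxPoints(r),22);print(th,s,r);print(P.round(1))
np.set_printoptions(linewidth=250)
print(h[108:168:3,234:266,2])
E
```

```text
100 [ 237  111   24   52 1205] ((248.5, 136.5), (51.0, 23.0), 90.0)
[[499.7 394.5  22. ]
 [502.5 364.5  22. ]
 [434.9 358.2  22. ]
 [432.  389.8  22. ]]
160 [ 237  111   24   52 1148] ((248.5, 136.5), (51.0, 23.0), 90.0)
[[499.7 394.5  22. ]
 [502.5 364.5  22. ]
 [434.9 358.2  22. ]
 [432.  389.8  22. ]]
200 [238 112  23  51 982] ((249.0, 137.0), (22.0, 50.0), 0.0)
[[432.2 388.5  22. ]
 [498.6 393.2  22. ]
 [501.2 364.4  22. ]
 [434.9 358.2  22. ]]
[[ 66  74  77  72  75  77  73  72  79  69  73  77  72  71  73  72  74  69  69  73  71  70  71  71  70  75  74  74  72  73  73  72]
 [ 76  75  71  69  97 151 167 170 168 167 168 154 156 165 167 169 166 170 167 169 166 166 168 163 161 124  69  71  70  73  70  70]
 [ 73  73  62 151 236 255 255 255 254 254 255 254 255 254 255 254 255 254 255 254 255 254 254 255 255 246 192  41  67  75  72  72]
 [ 72  66  66 145 233 255 255 254 255 255 254 249 250 249 251 250 250 251 250 250 253 255 255 255 255 246 193  27  60  74  68  72]
 [ 72  74  64 115 230 255 238 210 221 232 231 233 232 232 231 234 233 234 234 224 200 181 218 251 255 247 192  35  60  74  
[... 1273 characters left out ...]
226 190 196 207 187 114  36  65  73  74  71]
 [ 67  75  74  63 219 237 219 240 253 253 253 253 253 252 252 253 252 252 253 253 248 226 191 193 208 185 110  39  63  66  73  75]
 [ 80  80  80  71 178 226 219 235 254 253 253 253 252 253 252 252 252 253 253 253 247 225 192 193 210 185 115  40  42  61  77  71]
 [ 81  78  82  71 188 240 234 238 254 253 253 253 253 253 253 254 254 254 254 254 248 225 195 198 207 186 119  42  47  64  73  74]
 [ 80  77  76  82  75 174 229 235 218 208 208 208 208 207 207 208 206 206 207 200 181 186 197 198 193 152  73  77  77  82  82  80]
 [ 78  77  82  80  83  81  82  84  81  83  81  80  75  83  78  82  77  80  84  84  80  80  83  83  78  85  82  85  84  81  83  81]]
```

Emit:
step_arm(
  increments=[
    [[0.013,0.005,-0.02],0],
    [[0.013,0.005,-0.02],0],
    [[0.013,0.0045,-0.02],0],
    [[0,0,-0.02],0],
    [[0,0,-0.02],0],
  ],
)

```text
t: 3.53
tcp_pos: [468.4, 377.2, 109.0]
tcp_rot: [0.522, -0.522, 0.476, -0.477]
ft_force: [0.2, 0.2, 0.0]
opening: 0.999
```

Emit:
step_arm(
  increments=[
    [[0,0,-0.02],0],
    [[0,0,-0.02],0],
    [[0,0,-0.02],0],
    [[0,0,-0.015],0],
    [[0,0,-0.007],0],
  ],
)

```text
t: 3.95
tcp_pos: [466.7, 376.2, 25.9]
tcp_rot: [-0.522, 0.524, -0.476, 0.476]
ft_force: [0.1, -0.9, 0.4]
opening: 1.0
```

Emit:
step_arm(
  increments=[
    [[0,0,0],0],
    [[0,0,0],0],
    [[0,0,0],0],
    [[0,0,0],0],
    [[0,0,0],0],
  ],
)

```text
t: 4.37
tcp_pos: [467.6, 378.7, 28.9]
tcp_rot: [0.523, -0.522, 0.476, -0.476]
ft_force: [-0.4, 0.8, 0.9]
opening: 0.999
```

Emit:
step_arm(
  increments=[
    [[0,0,0],0],
    [[0,0,0],0],
    [[0,0,0],0],
    [[0,0,0],0],
    [[0,0,0],0],
  ],
  gripper=0,
  force=30,
)

```text
t: 4.78
tcp_pos: [467.0, 378.3, 27.9]
tcp_rot: [0.523, -0.523, 0.476, -0.476]
ft_force: [-1.1, -0.6, -0.8]
opening: 0.658
```

Emit:
step_arm(
  increments=[
    [[0,0,0],0],
    [[0,0,0],0],
    [[0,0,0],0],
    [[0,0,0],0],
    [[0,0,0],0],
  ],
)

```text
t: 5.2
tcp_pos: [466.9, 378.3, 27.8]
tcp_rot: [-0.523, 0.523, -0.476, 0.476]
ft_force: [-0.3, 0.4, -0.5]
opening: 0.277
```

Emit:
step_arm(
  increments=[
    [[0,0,0.01],0],
    [[0,0,0.02],0],
    [[0,0,0.03],0],
    [[0,0,0.03],0],
    [[0,0,0.03],0],
  ],
)

```text
t: 5.62
tcp_pos: [466.5, 378.1, 149.6]
tcp_rot: [-0.523, 0.523, -0.476, 0.476]
ft_force: [0.2, 0.1, -0.7]
opening: 0.22
```

Emit:
step_arm(
  increments=[
    [[0,0,0.03],-1],
    [[0,0,0.02],-0.85],
    [[0,0,0],0],
    [[0,0,0],0],
    [[0,0,0],0],
  ],
)

```text
t: 6.03
tcp_pos: [466.4, 377.5, 196.8]
tcp_rot: [-0.515, 0.516, -0.484, 0.484]
ft_force: [0.9, -0.6, -0.0]
opening: 0.217
```

```bash
python3 - <<'E'
from cell import bot
from h import *
T=[];X=[]
ci=bot.camera_info("wrist");im=bot.grab_frame("wrist")[:,:,::-1].copy();cv2.imwrite("pics/w3.png",im)
for i in range(3): bot.grab_frame("wrist"); o=bot.get_obs();T.append(o['tcp_pos']);X.append(rot(o['tcp_rot']).as_matrix()[:,0])
print(o['t'],np.mean(T,0),np.mean(X,0),o['opening'],o['ft_force'])
E
```

```text
6.2333 [466.20380702 377.4868842  196.18389787] [ 0.06197329 -0.99807625  0.0017579 ] 0.2220304607455977 [-0.53952147  0.18064247  0.07820164]
```

View pics/w3.png

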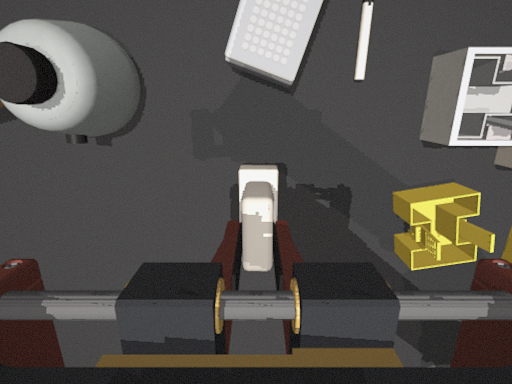

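```bash
python3 - <<'E'
from cell import bot
from h import *
from scipy.optimize import least_squares
im=cv2.imread("pics/w3.png");cv2.imwrite("pics/w3c.png",cv2.resize(im[155:285,215:300],None,fx=4.5,fy=4.5,interpolation=cv2.INTER_CUBIC))
ci=bot.camera_info("wrist");t=np.array([466.3,377.5,196.2]);xv=np.array([.998,.062,0]);yv=np.array([-.062,.998,0])
pts=[(34,15,22),(34,-15,22),(26,0,66),(-26,0,66),(0,10,66),(0,-10,66)]
obs=[(239.5,166),(278.5,166),(257,183),(257,270),(243,225),(273,225)]
use=[(0,1),(0,1),(1,),(1,),(0,),(0,)]
def f(p):
    P=[t+(a+p[0])*xv+(b+p[1])*yv+[0,0,c+p[2]] for a,b,c in pts];q=proj(ci,P)
    return np.array([q[i][k]-obs[i][k] for i in range(6) for k in use[i]])
r=least_squares(f,[0,0,-28]);print(r.x,r.fun.round(1))
E
```

```text
[  5.2965395   -0.03903493 -32.89689999] [-1.6 -3.1 -0.  -3.2  7.7 -2.9 -0.4  1.7]
```

View pics/w3c.png

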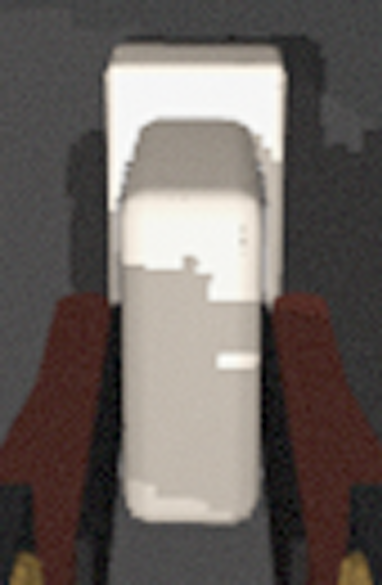

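```bash
python3 - <<'E'
from cell import bot
from h import *
from scipy.optimize import least_squares
ci=bot.camera_info("wrist");t=np.array([466.3,377.5,196.2]);xv=np.array([.998,.062,0]);yv=np.array([-.062,.998,0])
pts=[(34,15,22),(34,-15,22),(26,0,66),(-26,0,66),(0,10,66),(0,-10,66),(34,0,0)]
obs=[(238.3,169),(278.5,169),(257,197),(257,270.5),(242,235),(273,235),(257,165)]
use=[(0,1),(0,1),(1,),(1,),(0,),(0,),(1,)]
def f(p):
    P=[t+(a+p[0])*xv+(b+p[1])*yv+[0,0,c+p[2]] for a,b,c in pts];q=proj(ci,P)
    return np.array([q[i][k]-obs[i][k] for i in range(7) for k in use[i]])
r=least_squares(f,[0,0,-28]);print(r.x,r.fun.round(1))
E
```

```text
[ -0.88432938   0.2839884  -38.56757277] [-0.2  0.4 -1.2  0.3  0.5 -0.   0.7  0.5 -1.4]
```

Emit:
step_arm(
  increments=[
    [[0.0079,-0.0335,0],0],
    [[0.0079,-0.0335,0],0],
    [[0.0079,-0.0335,0],0],
    [[0.0079,-0.0335,0],0],
    [[0.0079,-0.0335,0],0],
  ],
)

```text
t: 6.65
tcp_pos: [506.1, 209.0, 197.0]
tcp_rot: [-0.515, 0.516, -0.484, 0.484]
ft_force: [0.9, 0.4, -1.8]
opening: 0.215
```

Emit:
step_arm(
  increments=[
    [[0.0079,-0.0335,0],0],
    [[0.0079,-0.0335,0],0],
    [[0.0079,-0.0335,0],0],
    [[0.0079,-0.0335,0],0],
    [[0.0079,-0.0335,0],0],
  ],
)

```text
t: 7.07
tcp_pos: [545.7, 41.6, 197.2]
tcp_rot: [-0.515, 0.516, -0.485, 0.484]
ft_force: [1.8, -0.1, 0.2]
opening: 0.223
```

Emit:
step_arm(
  increments=[
    [[0.0079,-0.0335,0],0],
    [[0.0079,-0.0335,0],0],
    [[0.0079,-0.0335,0],0],
    [[0.0079,-0.0335,0],0],
    [[0.0079,-0.0335,0],0],
  ],
)

```text
t: 7.48
tcp_pos: [585.1, -125.8, 197.0]
tcp_rot: [-0.515, 0.516, -0.485, 0.484]
ft_force: [0.7, 0.1, -1.7]
opening: 0.216
```

Emit:
step_arm(
  increments=[
    [[0,0,-0.025],0],
    [[0,0,-0.025],0],
    [[0,0,-0.02],0],
    [[0,0,0],0],
    [[0,0,0],0],
  ],
)

```text
t: 7.9
tcp_pos: [584.4, -123.9, 126.6]
tcp_rot: [-0.515, 0.516, -0.485, 0.483]
ft_force: [0.3, 0.4, -0.8]
opening: 0.218
```

```bash
python3 - <<'E'
from cell import bot
from h import *
T=[];X=[];F=[]
ci=bot.camera_info("wrist");im=bot.grab_frame("wrist")[:,:,::-1].copy();cv2.imwrite("pics/w4.png",im)
for i in range(5): bot.grab_frame("wrist"); o=bot.get_obs();T.append(o['tcp_pos']);X.append(rot(o['tcp_rot']).as_matrix()[:,0]);F.append(o['ft_force'])
print(o['t'],np.mean(T,0),np.mean(X,0),o['opening'],np.mean(F,0))
E
```

```text
8.2 [ 586.44287729 -124.12118776  129.22219598] [ 6.19339859e-02 -9.98080122e-01  4.61556823e-04] 0.22084643569356321 [-0.2114255   0.0094241  -0.96730857]
```

View pics/w4.png

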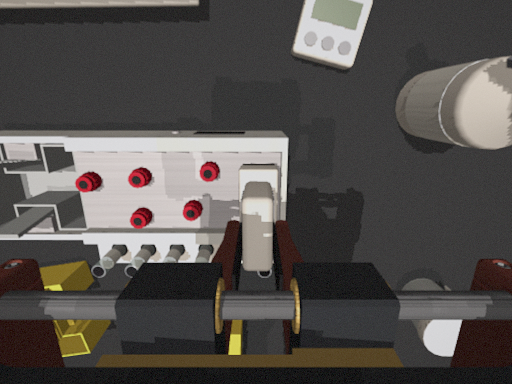

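The scraper hangs over the free end of the lane, its foot at (240-279, 166-), with the nearest cap at (209,172). I check its centring against the rims.

```bash
python3 - <<'E'
from cell import bot
from h import *
ci=bot.camera_info("wrist");im=cv2.imread("pics/w4.png");g=cv2.cvtColor(im,cv2.COLOR_BGR2GRAY)
for u in (110,150,180,225):
  print(u,[(v,int(g[v,u])) for v in range(128,158)][::1] if u==180 else '', g[225:246,u])
o=np.array([577,3.6]);yv=np.array([-.0584,.9983]);xv=np.array([.9983,.0584])
def s(u,v,z): q=ray(ci,(u,v),z)[0,:2]-o;return (q@xv).round(1),(q@yv).round(1)
print('rim inner far',s(180,151,71),'near',s(180,234,71),'endwall in',s(280,160,71),'edge',s(80,200,59),'foot far',s(259,168.5,112))
print('tcp',[(np.array([586,-124.1])-o)@a for a in(xv,yv)])
E
```

```text
110  [195 187 172 126 116 113 112 143 197 221 219 218 219 219 218 220 218 218
 218 219 220]
150  [203 199 174 134 114 115 108 124 191 223 219 219 219 219 219 219 219 222
 211 155  69]
180 [(128, 55), (129, 48), (130, 77), (131, 101), (132, 98), (133, 108), (134, 115), (135, 113), (136, 108), (137, 160), (138, 215), (139, 220), (140, 219), (141, 217), (142, 219), (143, 218), (144, 220), (145, 219), (146, 220), (147, 219), (148, 219), (149, 219), (150, 217), (151, 193), (152, 168), (153, 198), (154, 197), (155, 196), (156, 194), (157, 193)] [206 202 175 133 115 112 112 129 192 223 220 218 219 219 220 220 221 221
 213 163  57]
225  [131 127 110  85  80  68  59  39  40  30  35  34  26  31  39  34  32  40
  41  32  34]
rim inner far (np.float64(42.5), np.float64(-58.1)) near (np.float64(-39.4), np.float64(-51.9)) endwall in (np.float64(34.5), np.float64(-148.3)) edge (np.float64(-8.3), np.float64(48.0)) foot far (np.float64(35.5), np.float64(-128.8))
tcp [np.float64(1.5270200000000007), np.float64(-128.00850999999997)]
```

Emit:
step_arm(
  increments=[
    [[0,0,-0.012],0],
    [[0,0,-0.01],0],
    [[0,0,-0.003],0],
    [[0,0,-0.002],0],
    [[0,0,0],0],
  ],
)

```text
t: 8.62
tcp_pos: [584.8, -124.1, 99.9]
tcp_rot: [-0.515, 0.516, -0.485, 0.484]
ft_force: [0.6, -0.2, -0.4]
opening: 0.221
```

Emit:
step_arm(
  increments=[
    [[0,0,-0.001],0],
    [[0,0,-0.001],0],
    [[0,0,-0.001],0],
    [[0,0,0],0],
    [[0,0,0],0],
  ],
)

```text
t: 9.03
tcp_pos: [585.5, -124.3, 98.0]
tcp_rot: [0.515, -0.515, 0.484, -0.484]
ft_force: [-0.1, 0.3, -0.8]
opening: 0.217
```

Emit:
step_arm(
  increments=[
    [[0,0,-0.001],0],
    [[0,0,-0.001],0],
    [[0,0,0],0],
    [[0,0,0],0],
    [[0,0,0],0],
  ],
)

```text
t: 9.45
tcp_pos: [585.5, -124.2, 95.9]
tcp_rot: [0.515, -0.515, 0.484, -0.484]
ft_force: [0.2, 0.8, -1.5]
opening: 0.217
```

Emit:
step_arm(
  increments=[
    [[0,0,-0.001],0],
    [[0,0,-0.001],0],
    [[0,0,0],0],
    [[0,0,0],0],
    [[0,0,0],0],
  ],
)

```text
t: 9.87
tcp_pos: [585.5, -124.2, 93.9]
tcp_rot: [0.515, -0.515, 0.484, -0.484]
ft_force: [-0.4, 0.5, -1.6]
opening: 0.219
```

Emit:
step_arm(
  increments=[
    [[0,0,-0.001],0],
    [[0,0,-0.001],0],
    [[0,0,0],0],
    [[0,0,0],0],
    [[0,0,0],0],
  ],
)

```text
t: 10.28
tcp_pos: [585.7, -124.2, 92.0]
tcp_rot: [0.515, -0.515, 0.484, -0.484]
ft_force: [-0.7, 0.4, 0.7]
opening: 0.225
```

Emit:
step_arm(
  increments=[
    [[0,0,-0.001],0],
    [[0,0,-0.001],0],
    [[0,0,0],0],
    [[0,0,0],0],
    [[0,0,0],0],
  ],
)

```text
t: 10.7
tcp_pos: [586.0, -124.7, 91.8]
tcp_rot: [0.515, -0.515, 0.484, -0.485]
ft_force: [-4.4, -0.2, 14.0]
opening: 0.218
```

```bash
python3 - <<'E'
from cell import bot
from h import *
T=[];F=[]
ci=bot.camera_info("wrist");im=bot.grab_frame("wrist")[:,:,::-1].copy();cv2.imwrite("pics/w5.png",im)
for i in range(5): bot.grab_frame("wrist"); o=bot.get_obs();T.append(o['tcp_pos']);F.append(o['ft_force'])
print(o['t'],np.mean(T,0),o['opening'],np.mean(F,0))
cv2.imwrite("pics/w5c.png",cv2.resize(im[110:285,150:320],None,fx=3.4,fy=3.4,interpolation=cv2.INTER_CUBIC))
E
```

```text
11.0 [ 585.96070418 -124.69289284   91.83111738] 0.22147674896593605 [-4.61436878 -0.39070174 14.16135688]
```

View pics/w5c.png

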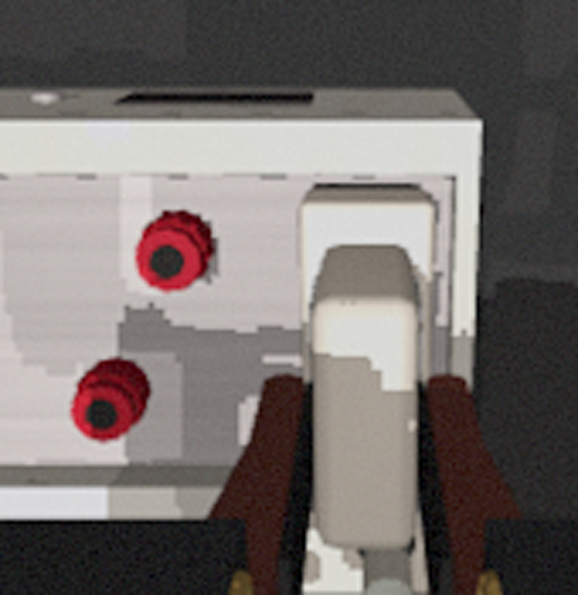

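Contact is felt at 14 N with the foot squarely between the rims. I relieve the pressure and push.

Emit:
step_arm(
  increments=[
    [[0,0,0.001],0],
    [[0,0.002,0.0003],0],
    [[-0.0003,0.005,0],0],
    [[-0.00035,0.006,0],0],
    [[-0.00035,0.006,0],0],
  ],
)

```text
t: 11.42
tcp_pos: [585.5, -106.6, 92.1]
tcp_rot: [0.515, -0.515, 0.484, -0.486]
ft_force: [0.7, -1.7, 6.0]
opening: 0.224
```

Emit:
step_arm(
  increments=[
    [[-0.00035,0.006,0],0],
    [[-0.00035,0.006,0],0],
    [[-0.00035,0.006,0],0],
    [[-0.00035,0.006,0],0],
    [[-0.00035,0.006,0],0],
  ],
)

```text
t: 11.83
tcp_pos: [583.8, -76.4, 92.1]
tcp_rot: [0.515, -0.515, 0.483, -0.486]
ft_force: [-1.0, -7.0, 12.5]
opening: 0.223
```

Emit:
step_arm(
  increments=[
    [[-0.00035,0.006,0],0],
    [[-0.00035,0.006,0],0],
    [[-0.00035,0.006,0],0],
    [[-0.00035,0.006,0],0],
    [[-0.00035,0.006,0],0],
  ],
)

```text
t: 12.25
tcp_pos: [582.2, -46.4, 92.1]
tcp_rot: [0.515, -0.515, 0.483, -0.486]
ft_force: [1.6, -1.1, 2.0]
opening: 0.224
```

Emit:
step_arm(
  increments=[
    [[-0.00035,0.006,0],0],
    [[-0.00035,0.006,0],0],
    [[-0.00035,0.006,0],0],
    [[-0.00035,0.006,0],0],
    [[-0.00035,0.006,0],0],
  ],
)

```text
t: 12.67
tcp_pos: [580.4, -16.4, 92.1]
tcp_rot: [0.515, -0.515, 0.484, -0.486]
ft_force: [1.2, -1.8, 3.0]
opening: 0.218
```

Emit:
step_arm(
  increments=[
    [[-0.00025,0.004,0],0],
    [[-0.00025,0.004,0],0],
    [[-0.00025,0.004,0],0],
    [[-0.00025,0.004,0],0],
    [[-0.00025,0.004,0],0],
  ],
)

```text
t: 13.08
tcp_pos: [579.2, 3.3, 92.1]
tcp_rot: [0.515, -0.515, 0.484, -0.486]
ft_force: [-0.2, -3.0, 6.0]
opening: 0.218
```

Emit:
step_arm(
  increments=[
    [[-0.00025,0.004,0],0],
    [[-0.00025,0.004,0],0],
    [[-0.00025,0.004,0],0],
    [[-0.00025,0.004,0],0],
    [[-0.00025,0.004,0],0],
  ],
)

```text
t: 13.5
tcp_pos: [577.9, 23.3, 92.1]
tcp_rot: [0.515, -0.515, 0.484, -0.486]
ft_force: [0.2, -4.8, 8.6]
opening: 0.223
```

Emit:
step_arm(
  increments=[
    [[-0.00025,0.004,0],0],
    [[-0.00025,0.004,0],0],
    [[-0.00025,0.004,0],0],
    [[-0.00025,0.004,0],0],
    [[0,0,0],0],
  ],
)

```text
t: 13.92
tcp_pos: [576.6, 41.1, 91.9]
tcp_rot: [0.516, -0.515, 0.484, -0.485]
ft_force: [1.3, -2.8, 5.4]
opening: 0.222
```

```bash
python3 - <<'E'
from cell import bot
from h import *
ci=bot.camera_info("wrist");im=bot.grab_frame("wrist")[:,:,::-1].copy()
t=bot.grab_frame("top")[:,:,::-1]
o=bot.get_obs();print(o['t'],o['tcp_pos'],o['opening'],o['ft_force'])
A=cv2.resize(im[90:290,60:330],(540,400),interpolation=cv2.INTER_CUBIC);B=cv2.resize(t[150:250,175:320],(290,200),interpolation=cv2.INTER_CUBIC)
c=np.zeros((600,540,3),np.uint8);c[:400]=A;c[400:,:290]=B;cv2.imwrite("pics/w6.png",c)
E
```

```text
14.0167 [576.59304116  40.73404148  91.82562713] 0.2210136547926029 [ 0.36219105 -2.15314493  5.12473288]
```

View pics/w6.png

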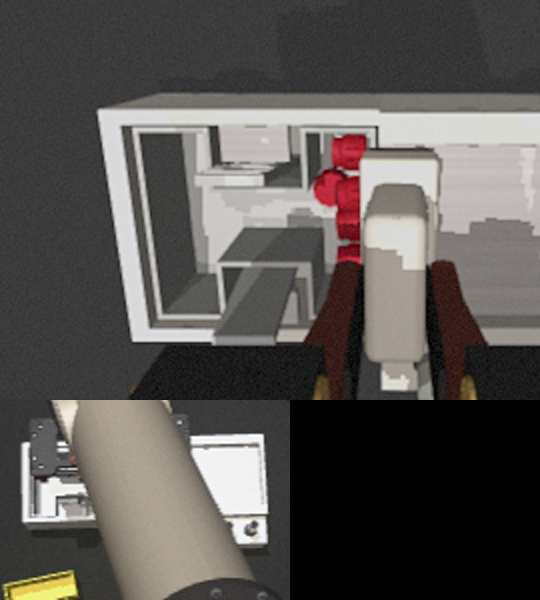

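All five caps are seen at the lane's edge in front of the foot, tipped over into the cassette's mouth. I retreat and look straight at it.

Emit:
step_arm(
  increments=[
    [[0.0006,-0.01,0.0005],0],
    [[0.0006,-0.01,0.0005],0],
    [[0.0006,-0.01,0.01],0],
    [[0,-0.01,0.03],0],
    [[0,-0.01,0.03],0],
  ],
)

```text
t: 14.43
tcp_pos: [575.7, -11.3, 161.8]
tcp_rot: [-0.514, 0.516, -0.486, 0.484]
ft_force: [1.3, -0.8, -0.7]
opening: 0.218
```

Emit:
step_arm(
  increments=[
    [[0,0,0.03],0],
    [[0,0,0.02],0],
    [[0,0,0],0],
    [[0,0,0],0],
    [[0,0,0],0],
  ],
)

```text
t: 14.85
tcp_pos: [576.4, -10.1, 211.0]
tcp_rot: [-0.514, 0.516, -0.485, 0.484]
ft_force: [1.0, 0.4, -0.8]
opening: 0.221
```

```bash
python3 - <<'E'
from cell import bot
from h import *
ci=bot.camera_info("wrist");im=bot.grab_frame("wrist")[:,:,::-1].copy();cv2.imwrite("pics/w7full.png",im)
o=bot.get_obs();print(o['t'],o['tcp_pos'],o['opening'],o['ft_force'])
q=proj(ci,[[571,98,60]])[0];print(q)
h=cv2.cvtColor(im,cv2.COLOR_BGR2HSV)
red=(((h[...,0]<10)|(h[...,0]>170))&(h[...,1]>120)&(h[...,2]>60));red[220:]=0
for s,c,_ in blobs(red,8): print(s,c.round(1),ray(ci,c,20)[0].round(),ray(ci,c,65)[0].round())
u=int(q[0]);cv2.imwrite("pics/w7.png",cv2.resize(im[80:230,max(0,u-90):u+130],None,fx=3,fy=3,interpolation=cv2.INTER_CUBIC))
E
```

```text
14.9 [576.22396455  -9.88192243 210.54389511] 0.22193880971051483 [ 0.02727029 -0.61552723 -1.36798201]
[171.3534475  170.74516079]
[198 140  10  12 106] [202.7 145.5] [599.  66.  20.] [606.  58.  65.]
[192 152  17  26 277] [201.7 162.8] [575.  67.  20.] [585.  59.  65.]
[201 179   9  13  98] [205.2 185. ] [543.  62.  20.] [556.  55.  65.]
```

View pics/w7.png

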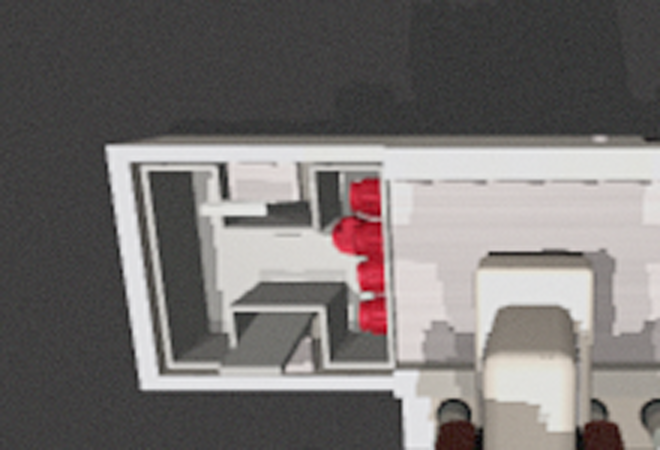

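The lane is empty and all five red caps lie in the cassette (in this crop at (365,195), (345,237), (370,240), (370,275), (372,315)). The catches are undisturbed. Now the scraper goes back to its place.

Emit:
step_arm(
  increments=[
    [[-0.0072,0.0258,0],0],
    [[-0.0072,0.0258,0],0],
    [[-0.0072,0.0258,0],0],
    [[-0.0072,0.0258,0],0],
    [[-0.0072,0.0258,0],0],
  ],
)

```text
t: 15.32
tcp_pos: [539.9, 120.4, 210.4]
tcp_rot: [-0.514, 0.516, -0.485, 0.484]
ft_force: [1.0, -0.1, -1.1]
opening: 0.219
```

Emit:
step_arm(
  increments=[
    [[-0.0072,0.0258,0],0],
    [[-0.0072,0.0258,0],0],
    [[-0.0072,0.0258,0],0],
    [[-0.0072,0.0258,0],0],
    [[-0.0072,0.0258,0],0],
  ],
)

```text
t: 15.73
tcp_pos: [504.1, 249.3, 210.4]
tcp_rot: [-0.514, 0.516, -0.485, 0.484]
ft_force: [0.6, 0.4, -0.9]
opening: 0.218
```

Emit:
step_arm(
  increments=[
    [[-0.0072,0.0258,0],0],
    [[-0.0072,0.0258,-0.015],0],
    [[-0.0072,0.0258,-0.03],0],
    [[-0.0072,0.0258,-0.03],0],
    [[-0.0072,0.0258,-0.03],0],
  ],
)

```text
t: 16.15
tcp_pos: [468.4, 378.1, 104.5]
tcp_rot: [-0.514, 0.516, -0.484, 0.484]
ft_force: [-0.4, -0.0, -1.5]
opening: 0.22
```

Emit:
step_arm(
  increments=[
    [[0,0,-0.03],0],
    [[0,0,-0.02],0],
    [[0,0,-0.01],0],
    [[0,0,-0.006],0],
    [[0,0,0],0],
  ],
)

```text
t: 16.57
tcp_pos: [468.9, 376.7, 39.7]
tcp_rot: [-0.514, 0.516, -0.485, 0.484]
ft_force: [0.3, 0.2, -0.1]
opening: 0.22
```

Emit:
step_arm(
  increments=[
    [[0,0,-0.001],0],
    [[0,0,-0.001],0],
    [[0,0,0],0],
    [[0,0,0],0],
    [[0,0,0],0],
  ],
)

```text
t: 16.98
tcp_pos: [470.0, 378.0, 40.0]
tcp_rot: [0.516, -0.515, 0.484, -0.485]
ft_force: [0.1, 0.3, -1.8]
opening: 0.217
```

Emit:
step_arm(
  increments=[
    [[0,0,-0.001],0],
    [[0,0,-0.001],0],
    [[0,0,-0.001],0],
    [[0,0,0],0],
    [[0,0,0],0],
  ],
)

```text
t: 17.4
tcp_pos: [469.4, 377.7, 36.0]
tcp_rot: [-0.515, 0.515, -0.484, 0.484]
ft_force: [0.1, -0.4, -0.6]
opening: 0.225
```

Emit:
step_arm(
  increments=[
    [[0,0,-0.001],0],
    [[0,0,-0.001],0],
    [[0,0,0],0],
    [[0,0,0],0],
    [[0,0,0],0],
  ],
)

```text
t: 17.82
tcp_pos: [469.5, 377.8, 34.1]
tcp_rot: [-0.515, 0.515, -0.484, 0.484]
ft_force: [-0.1, 0.1, -0.3]
opening: 0.222
```

Emit:
step_arm(
  increments=[
    [[0,0,-0.001],0],
    [[0,0,0],0],
    [[0,0,0],0],
    [[0,0,0],0],
    [[0,0,0],0],
  ],
)

```text
t: 18.23
tcp_pos: [469.5, 377.8, 33.2]
tcp_rot: [-0.515, 0.515, -0.484, 0.484]
ft_force: [-0.4, -0.2, -1.7]
opening: 0.217
```

Emit:
step_arm(
  increments=[
    [[0,0,-0.001],0],
    [[0,0,0],0],
    [[0,0,0],0],
    [[0,0,0],0],
    [[0,0,0],0],
  ],
)

```text
t: 18.65
tcp_pos: [469.7, 377.9, 33.0]
tcp_rot: [0.515, -0.515, 0.484, -0.485]
ft_force: [-1.2, -2.1, 5.2]
opening: 0.224
```

Emit:
step_arm(
  increments=[
    [[0,0,0],0],
    [[0,0,0],0],
    [[0,0,0],0],
    [[0,0,0],0],
    [[0,0,0],0],
  ],
  gripper=1,
)

```text
t: 19.07
tcp_pos: [469.5, 377.8, 32.0]
tcp_rot: [-0.515, 0.515, -0.484, 0.484]
ft_force: [0.0, -0.4, -0.1]
opening: 0.565
```

Emit:
step_arm(
  increments=[
    [[0,0,0],0],
    [[0,0,0],0],
    [[0,0,0],0],
    [[0,0,0],0],
    [[0,0,0],0],
  ],
)

```text
t: 19.48
tcp_pos: [469.5, 377.8, 32.1]
tcp_rot: [-0.515, 0.515, -0.484, 0.484]
ft_force: [0.0, -0.5, 0.2]
opening: 0.942
```

Emit:
step_arm(
  increments=[
    [[0,0,0.01],0],
    [[0,0,0.03],0],
    [[0,0,0.03],0],
    [[0,0,0.03],0],
    [[0,0,0.03],0],
  ],
)

```text
t: 19.9
tcp_pos: [469.2, 377.8, 164.3]
tcp_rot: [0.515, -0.515, 0.484, -0.484]
ft_force: [0.6, 0.6, 0.5]
opening: 1.001
```

Emit:
step_arm(
  increments=[
    [[-0.01,0,0.03],0],
    [[-0.015,0,0.03],0],
    [[-0.015,0,0],0],
    [[0,0,0],0],
    [[0,0,0],0],
  ],
)

```text
t: 20.32
tcp_pos: [429.2, 377.7, 222.8]
tcp_rot: [0.516, -0.515, 0.484, -0.484]
ft_force: [0.9, -0.4, 0.2]
opening: 1.003
```

```bash
python3 - <<'E'
from cell import bot
from h import *
ci=bot.camera_info("wrist");im=bot.grab_frame("wrist")[:,:,::-1].copy();cv2.imwrite("pics/w8.png",im)
o=bot.get_obs();print(o['t'],o['tcp_pos'],o['opening'],rot(o['tcp_rot']).as_matrix()[:,0])
print(proj(ci,[[469,378,22],[469,378,66]]))
h=cv2.cvtColor(im,cv2.COLOR_BGR2HSV);w=(h[...,1]<60)&(h[...,2]>130)
for s,c,m in blobs(w,200):
    if 180<c[0]<320: 
        r=cv2.minAreaRect(np.argwhere(m)[:,::-1].astype(np.float32)); print(s,c,r); print(ray(ci,cv2.boxPoints(r),22).round(1))
h=cv2.cvtColor(bot.grab_frame("top")[:,:,::-1].copy(),cv2.COLOR_BGR2HSV)
red=(((h[...,0]<10)|(h[...,0]>170))&(h[...,1]>120)&(h[...,2]>60));red[:160]=0;red[240:]=0;red[:,:180]=0;red[:,330:]=0
for s,c,_ in blobs(red,3): print('cap',s,c,ray(bot.camera_info("top"),c,20))
E
```

```text
20.3667 [429.78925424 377.10104459 221.88787524] 0.9993912254251184 [ 6.16569655e-02 -9.98096920e-01  9.78102127e-04]
[[258.7827028  135.99063522]
 [259.08236393 139.62352762]]
[ 229    0   83   54 3090] [270.35566343  20.46537217] ((267.6991882324219, 14.89324951171875), (72.81014251708984, 57.032081604003906), 19.536653518676758)
[[597.7 430.2  22. ]
 [656.3 409.1  22. ]
 [636.4 324.1  22. ]
 [575.4 341.5  22. ]]
[ 249  109   23   51 1092] [259.92673993 133.64194139] ((260.0, 134.0), (50.0, 22.0), 90.0)
[[504.2 393.5  22. ]
 [506.  363.8  22. ]
 [437.8 358.5  22. ]
 [435.8 389.8  22. ]]
[  97  301  320   18 4838] [256.92558909 310.19760232] ((256.5, 309.5), (17.0, 319.0), 90.0)
[[180.4 630.7  22. ]
 [212.8  97.1  22. ]
 [178.6  89.2  22. ]
 [145.6 634.2  22. ]]
cap [218 181  10  12  92] [223.0326087  187.15217391] [[590.03208953  67.11521595  20.        ]]
cap [222 194   6   7  36] [224.72222222 197.02777778] [[563.51856731  61.62839376  20.        ]]
cap [222 202   6   4  23] [224.60869565 203.56521739] [[545.99696792  61.26361113  20.        ]]
```

The scraper stands upright (68x30 outline back in place), and the caps are still in the cassette. Swing to the cassette with the jaws turned by 90°.

Emit:
step_arm(
  increments=[
    [[0.0095,-0.0186,0],6],
    [[0.0095,-0.0186,0],6],
    [[0.0095,-0.0186,0],6],
    [[0.0095,-0.0186,0],6],
    [[0.0095,-0.0186,0],6],
  ],
)

```text
t: 20.83
tcp_pos: [477.8, 282.9, 220.8]
tcp_rot: [-0.623, 0.624, -0.334, 0.333]
ft_force: [0.0, 0.8, 0.7]
opening: 0.997
```

Emit:
step_arm(
  increments=[
    [[0.0095,-0.0186,0],6],
    [[0.0095,-0.0186,0],6],
    [[0.0095,-0.0186,0],6],
    [[0.0095,-0.0186,0],6],
    [[0.0095,-0.0186,0],6],
  ],
)

```text
t: 21.25
tcp_pos: [525.2, 189.8, 220.8]
tcp_rot: [-0.688, 0.689, -0.161, 0.16]
ft_force: [-0.0, 0.6, -0.3]
opening: 1.005
```

Emit:
step_arm(
  increments=[
    [[0.0095,-0.0186,0],6],
    [[0.0095,-0.0186,0],6],
    [[0.0095,-0.0186,0],6],
    [[0.0095,-0.0186,0],6],
    [[0.0095,-0.0186,0],6],
  ],
)

```text
t: 21.67
tcp_pos: [572.5, 96.7, 220.8]
tcp_rot: [-0.707, 0.707, 0.022, -0.024]
ft_force: [0.0, 0.4, 0.3]
opening: 0.998
```

Emit:
step_arm(
  increments=[
    [[0,0,0],0],
    [[0,0,0],0],
    [[0,0,0],0],
    [[0,0,0],0],
    [[0,0,0],0],
  ],
)

```text
t: 22.08
tcp_pos: [571.5, 100.0, 222.1]
tcp_rot: [0.707, -0.707, -0.022, 0.022]
ft_force: [0.4, 0.9, -0.4]
opening: 0.996
```

```bash
python3 - <<'E'
from cell import bot
from h import *
import pickle
np.set_printoptions(linewidth=220)
T=[];X=[]
im=bot.grab_frame("wrist")[:,:,::-1].copy();cv2.imwrite("pics/w9.png",im);ci=bot.camera_info("wrist")
for i in range(4): bot.grab_frame("wrist"); o=bot.get_obs();T.append(o['tcp_pos']);X.append(rot(o['tcp_rot']).as_matrix()[:,0])
x=np.mean(X,0);print(o['t'],np.mean(T,0),np.degrees(np.arctan2(x[1],x[0])),x[2])
og=np.array([577,3.6]);yv=np.array([-.0584,.9983]);xv=np.array([.9983,.0584])
def s(c,uv,z): q=ray(c,uv,z)[:,:2]-og;return np.c_[q@xv,q@yv].round(1)
w=pickle.load(open("w1.pkl","rb"));print('w1 edge,cassette end,ear tops',s(w,(221.7,110),59),s(w,(142.7,100),56),s(w,[(170,138),(182,86)],96))
P=lambda x,y,z: proj(ci,np.r_[og+x*xv+y*yv,z])[0].round(1)
for n,p in dict(nearbay=(-52,95,62),farbay=(52,95,62),nin=(-44,100,56),end=(0,155,62),earN=(-33.5,95,96),earF=(33.5,95,96),edge=(0,43,59)).items(): print(n,P(*p))
h=cv2.cvtColor(im,cv2.COLOR_BGR2HSV);g=h[...,2];
v=int(P(0,150,62)[1]);print(v,[ (u,int(g[v,u])) for u in range(170,345,1) if abs(int(g[v,u+1])-int(g[v,u-1]))>40])
u=int(P(0,95,62)[0]);print(u,[(r,int(g[r,u])) for r in range(60,240) if abs(int(g[r+1,u])-int(g[r-1,u]))>40])
E
```

```text
22.3333 [571.78558081  99.46309535 222.27088228] 3.580027966250572 0.0001511412446807362
w1 edge,cassette end,ear tops [[ 4.6 42.5]] [[ 12.7 147.3]] [[-30.7 101.3]
 [ 30.2  84.5]]
nearbay [216.8 171.6]
farbay [297.1 171.9]
nin [223.4 166.8]
end [257.2 124.2]
earN [228.6 178.2]
earF [285.4 178.4]
edge [256.8 208.5]
128 [(173, 98), (174, 57), (214, 41), (215, 162), (216, 216), (299, 194), (300, 73)]
257 [(121, 87), (122, 115), (123, 140), (124, 201), (130, 201), (132, 210), (133, 206), (135, 188), (171, 187), (172, 128), (204, 94), (223, 144), (224, 183)]
```

The predicted and measured bay edges agree within 1 px and the TCP is within 1 mm of the cassette centre. Descend beside the ears.

Emit:
step_arm(
  increments=[
    [[0,-0.001,-0.025],0],
    [[0,0,-0.03],0],
    [[0,0,-0.03],0],
    [[0,0,-0.025],0],
    [[0,0,-0.01],0],
  ],
)

```text
t: 22.75
tcp_pos: [569.8, 97.1, 98.8]
tcp_rot: [-0.706, 0.707, 0.02, -0.024]
ft_force: [-0.3, -1.0, 0.0]
opening: 1.001
```

Emit:
step_arm(
  increments=[
    [[0,0,-0.01],0],
    [[0,0,-0.01],0],
    [[0,0,-0.008],0],
    [[0,0,-0.005],0],
    [[0,0,0],0],
  ],
)

```text
t: 23.17
tcp_pos: [571.9, 97.7, 68.7]
tcp_rot: [-0.707, 0.707, 0.022, -0.022]
ft_force: [0.3, -0.3, 0.0]
opening: 0.997
```

Emit:
step_arm(
  increments=[
    [[0,0,-0.003],0],
    [[0,0,-0.002],0],
    [[0,0,0],0],
    [[0,0,0],0],
    [[0,0,0],0],
  ],
)

```text
t: 23.58
tcp_pos: [572.2, 97.8, 64.5]
tcp_rot: [0.707, -0.707, -0.022, 0.022]
ft_force: [0.5, -0.6, 0.7]
opening: 0.997
```

Emit:
step_arm(
  increments=[
    [[0,0,-0.0015],0],
    [[0,0,0],0],
    [[0,0,0],0],
    [[0,0,0],0],
    [[0,0,0],0],
  ],
  gripper=0,
  force=30,
)

```text
t: 24.0
tcp_pos: [572.4, 97.8, 63.0]
tcp_rot: [-0.707, 0.707, 0.022, -0.022]
ft_force: [1.0, -1.4, 4.8]
opening: 0.664
```

Emit:
step_arm(
  increments=[
    [[0,0,0],0],
    [[0,0,0],0],
    [[0,0,0],0],
    [[0,0,0],0],
    [[0,0,0],0],
  ],
)

```text
t: 24.42
tcp_pos: [571.9, 97.8, 63.3]
tcp_rot: [-0.707, 0.707, 0.022, -0.022]
ft_force: [-3.1, -0.9, 7.7]
opening: 0.481
```

Emit:
step_arm(
  increments=[
    [[0,0,0],0],
    [[0,0,0],0],
    [[0,0,0],0],
    [[0,0,0],0],
    [[0,0,0],0],
  ],
)

```text
t: 24.83
tcp_pos: [571.9, 97.8, 63.4]
tcp_rot: [-0.707, 0.707, 0.022, -0.022]
ft_force: [-2.6, -1.6, 7.8]
opening: 0.479
```

Emit:
step_arm(
  increments=[
    [[0,0,0],0],
    [[0,0,0],0],
    [[0,0,0],0],
    [[0,0,0],0],
    [[0,0,0],0],
  ],
)

```text
t: 25.25
tcp_pos: [571.9, 97.9, 63.4]
tcp_rot: [-0.707, 0.707, 0.022, -0.022]
ft_force: [-2.7, -1.8, 7.1]
opening: 0.482
```

Emit:
step_arm(
  increments=[
    [[0,0,0.002],0],
    [[0,0,0.003],0],
    [[0,0,0.003],0],
    [[0,0,0.003],0],
    [[0,0,0.003],0],
  ],
)

```text
t: 25.67
tcp_pos: [571.9, 97.7, 76.8]
tcp_rot: [0.707, -0.707, -0.022, 0.022]
ft_force: [0.2, 0.4, -1.2]
opening: 0.478
```

Emit:
step_arm(
  increments=[
    [[0,0,0.005],0],
    [[0,0,0.005],0],
    [[0,0,0.005],0],
    [[0,0,0.005],0],
    [[0,0,0.005],0],
  ],
)

```text
t: 26.08
tcp_pos: [572.1, 97.8, 102.3]
tcp_rot: [0.707, -0.707, -0.022, 0.022]
ft_force: [0.4, 0.9, -2.5]
opening: 0.482
```

```bash
python3 - <<'E'
from cell import bot
from h import *
T=[];F=[]
im=bot.grab_frame("wrist")[:,:,::-1].copy();cv2.imwrite("pics/w10.png",im);ci=bot.camera_info("wrist")
s=bot.grab_frame("scene")[:,:,::-1].copy();cv2.imwrite("pics/s10.png",s)
for i in range(4): bot.grab_frame("wrist"); o=bot.get_obs();T.append(o['tcp_pos']);F.append(o['ft_force'])
print(o['t'],np.mean(T,0),np.mean(F,0),o['opening'])
h=cv2.cvtColor(im,cv2.COLOR_BGR2HSV)
red=(((h[...,0]<10)|(h[...,0]>170))&(h[...,1]>120)&(h[...,2]>60))
for s,c,_ in blobs(red,8): print(s,c.round(1))
# expected rim rows of cassette far end (y=145, z=56 clipped or raised by 39)
og=np.array([577,3.6]);yv=np.array([-.0584,.9983]);xv=np.array([.9983,.0584])
for z in(56,95): print(z,[proj(ci,np.r_[og+x*xv+y*yv,z])[0].round(1) for x,y in((0,145),(0,143),(-44,120),(44,120))])
g=h[...,2];u=257;print([(r,int(g[r,u])) for r in range(20,240,1) if abs(int(g[r+1,u])-int(g[r-1,u]))>25])
E
```

```text
26.3833 [572.01469117  97.73873338 101.74189162] [ 0.24581981 -0.31194607 -1.97636453] 0.4809233631606738
[256 214  28  44 736] [267.3 236.7]
[237 224  18  23 310] [245.5 236.4]
[231 238   3   6  11] [232.3 240.3]
[474 250  34  15 214] [488.4 256.9]
[  0 259  31  24 169] [ 13.6 266.9]
[508 269   4   7  13] [509.5 271.5]
[468 280   4   9  18] [469.4 284.1]
56 [array([256. , 142.7]), array([256., 145.]), array([205.9, 171.1]), array([305.9, 171.4])]
95 [array([256. , 149.7]), array([256. , 152.4]), array([196.9, 183. ]), array([314.9, 183.3])]
[(124, 64), (125, 93), (129, 132), (130, 190), (131, 228), (139, 213), (140, 145), (141, 75), (146, 80), (147, 125), (148, 197), (187, 181), (188, 126), (221, 106), (222, 87), (225, 76), (226, 108)]
```

The wrist carries about 2 N extra, which is the cassette plus caps, and its rim has risen with the hand. Lift on.

Emit:
step_arm(
  increments=[
    [[0,0,0.006],0],
    [[0,0,0.008],0],
    [[0,0,0.008],0],
    [[0,0,0.008],0],
    [[0,0,0.008],0],
  ],
)

```text
t: 26.8
tcp_pos: [572.3, 97.9, 140.9]
tcp_rot: [0.707, -0.707, -0.022, 0.022]
ft_force: [0.7, -0.3, -2.7]
opening: 0.481
```

Emit:
step_arm(
  increments=[
    [[0,0,0.008],0],
    [[0,0,0.008],0],
    [[0,0,0.008],0],
    [[0,0,0.008],0],
    [[0,0,0.008],0],
  ],
)

```text
t: 27.22
tcp_pos: [572.0, 97.8, 180.5]
tcp_rot: [-0.707, 0.707, 0.022, -0.022]
ft_force: [-0.3, -0.4, -1.8]
opening: 0.482
```

Emit:
step_arm(
  increments=[
    [[0,0,0.007],0],
    [[0,0,0.005],0],
    [[0,0,0.003],0],
    [[0,0,0],0],
    [[0,0,0],0],
  ],
)

```text
t: 27.63
tcp_pos: [571.9, 97.7, 194.6]
tcp_rot: [-0.707, 0.707, 0.022, -0.022]
ft_force: [0.5, 0.0, -1.9]
opening: 0.482
```

Emit:
step_arm(
  increments=[
    [[0,0,0],0],
    [[0,0,0],0],
    [[0,0,0],0],
    [[0,0,0],0],
    [[0,0,0],0],
  ],
)

```text
t: 28.05
tcp_pos: [571.9, 97.8, 194.5]
tcp_rot: [0.707, -0.707, -0.022, 0.022]
ft_force: [-1.1, 0.5, -3.2]
opening: 0.477
```

```bash
python3 - <<'E'
from cell import bot
from h import *
T=[];F=[];V=[]
im=bot.grab_frame("wrist")[:,:,::-1].copy();cv2.imwrite("pics/w11.png",im)
sc=bot.grab_frame("scene")[:,:,::-1].copy();cv2.imwrite("pics/s11.png",sc)
for i in range(4): bot.grab_frame("wrist"); o=bot.get_obs();T.append(o['tcp_pos']);F.append(o['ft_force'])
print(o['t'],np.mean(T,0),np.mean(F,0),o['opening'])
a=cv2.imread("pics/w10.png").astype(int);d=np.abs(a-im).max(2);print('changed px around hand, cassette-roi rows145-245 cols200-315:',(d[145:245,200:315]>40).mean())
h=cv2.cvtColor(im,cv2.COLOR_BGR2HSV)
red=(((h[...,0]<10)|(h[...,0]>170))&(h[...,1]>120)&(h[...,2]>60))
for s,c,_ in blobs(red,8): print(s,c.round(1))
h=cv2.cvtColor(sc,cv2.COLOR_BGR2HSV);ci=bot.camera_info("scene")
red=(((h[...,0]<10)|(h[...,0]>170))&(h[...,1]>120)&(h[...,2]>60));red[240:]=0
for s,c,_ in blobs(red,4): print('scene red',s,c.round(1))
print('scraper px',proj(ci,[[471,376,66],[471,376,0]]).round(1))
w=(h[...,1]<60)&(h[...,2]>150)
for s,c,_ in blobs(w,60):
    if 370<c[0]<420 and 150<c[1]<210: print(s,c)
w0=cv2.cvtColor(cv2.imread("pics/scene0.png"),cv2.COLOR_BGR2HSV);w0=(w0[...,1]<60)&(w0[...,2]>150)
for s,c,_ in blobs(w0,60):
    if 370<c[0]<420 and 150<c[1]<210: print('start',s,c)
E
```

```text
28.35 [572.00577349  97.80244635 194.66010877] [ 0.25892133 -0.0836077  -2.13120399] 0.48150148006896876
changed px around hand, cassette-roi rows145-245 cols200-315: 0.08982608695652174
[440 188  71  19 818] [475.6 197.1]
[458 209  47  20 549] [481.3 218.1]
[415 211  21  18 233] [424.9 218.7]
[257 214  27  44 736] [267.3 236.7]
[236 224  19  23 316] [245.3 236.4]
[411 230  43  19 459] [432.3 238.6]
[475 230  25  19 285] [487.1 238.4]
[231 238   3   5  10] [232.3 240. ]
[429 249  43  19 475] [449.9 257.7]
[  5 259  26   7  78] [ 17.6 261.3]
[492 259  17   6  49] [499.6 261. ]
[  5 266  18  10  47] [ 12.5 270.2]
[446 267  30  19 299] [459.6 275.1]
[  0 268   3   4   8] [  1.1 269.9]
[415 269  10  10  14] [420.1 274.4]
[502 268   9   5  14] [506.2 270.3]
[  0 273   7   7  16] [  2.8 276.7]
[463 285   8   5  30] [466.8 287.3]
[431 286   6   5   9] [433.3 287.8]
scene red [298  83   9  18  65] [302.7  91. ]
scene red [320  86   5  16  53] [322.2  94.1]
scene red [291  89   4   3   8] [292.1  89.6]
scene red [308 110   5   2   9] [309.8 110.6]
scene red [299 128  35  17 248] [315.3 134.4]
scene red [298 137   3   2   5] [299.2 137.4]
scene red [303 144   9  10  33] [307.7 148.5]
scene red [283 163   8  10  51] [286.  167.6]
scraper px [[398.7 174.2]
 [392.  191.7]]
[386 168  19  31 307] [396.61563518 184.22801303]
start [385 168  20  30 298] [396.34228188 183.34563758]
```

```bash
python3 - <<'E'
from cell import bot
from h import *
ci=bot.camera_info("scene");print(ray(ci,(286,167.6),140),ray(ci,(286,167.6),155),ray(ci,(286,167.6),65))
t=bot.grab_frame("top")[:,:,::-1].copy();h=cv2.cvtColor(t,cv2.COLOR_BGR2HSV);ct=bot.camera_info("top")
red=(((h[...,0]<10)|(h[...,0]>170))&(h[...,1]>120)&(h[...,2]>60));red[:140]=0
for s,c,_ in blobs(red,4): print('top',s,c.round(1),ray(ct,c,150)[0].round(),ray(ct,c,65)[0].round())
# crop of cap clusters in wrist: equal between just-after-grip and now?
a=cv2.imread("pics/w10.png").astype(int)[214:258,231:285];b=cv2.imread("pics/w11.png").astype(int)[214:258,231:285];print(np.abs(a-b).max(2).mean())
o=bot.get_obs();print(o['joint_vel'])
E
```

```text
[[543.92417729  63.8398827  140.        ]] [[561.58153294  62.21153481 155.        ]] [[455.63739903  71.98162218  65.        ]]
6.385942760942761
[ 3.13379910e-04 -9.78914877e-04 -4.35671363e-05  1.75378448e-04
  5.09484571e-04 -5.76500176e-04  2.27169658e-04]
```

Everything agrees: the red seen by the scene camera lies inside the raised cassette (about 544,64,140), the caps haven't moved in the hand view during the lift, and the arm is still.

```bash
python3 -c "
from cell import bot
bot.sign_off()"
```

```text
the job is handed in; nothing more can be done
```

I wiped all five caps into the grey cassette and stood the scraper back upright in its old place. I then squeezed both catches, lifted the cassette straight up and handed the job in at about 28.5 s.

**Last checks**
- **Cassette:** the hand had risen 131 mm since the grip, which puts the cassette's centre at about 160 mm and its underside clear of the tubes. I estimated that height from the hand's travel and did not measure it directly.
- **Wrist load:** it carried about 2.1 N, which matches the cassette plus five caps. The arm was still.
- **Caps:** none was left on the lane before the lift. The cap clusters kept the same place in the hand view during the lift, but at the end not all five could be counted one by one.
- **Scraper:** the scene camera showed the same outline as at the start, and the fingers had let it go.

**Not quite as expected**
- **Scraper grip:** I lifted just before the fingers had fully closed, so the scraper slipped several mm lower in the grip. A fit to the image put its underside 38.6 mm below the fingertips, but contact with the lane showed about 33 mm. Neither affected the wipe.
- **Catch opening:** the gripper read about 42 mm over the ears, against the 46 mm given for fully squeezed. I took this as softness under the 30 N grip, and the cassette came out freely.
- **Level and bystanders:** I did not measure the cassette's tilt or compare the bystanders' positions with the start. No unexpected force was felt while moving.

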